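# Turn the gas-cart wheel until its valve is at the top

## Task

The spare wheel of the lab's gas-bottle cart sits on a sloping service stand: turn it until its red-capped valve stem is at the very top of the slope, right in line with the stand's yellow pointer, so that it can be pumped up. Push it round gently, spoke after spoke, with the fingertips; do not push on the tyre, the rim or the valve (the sealant is still setting) and do not let the wheel spin. Leave the stand and everything else on the bench alone, and finish with the wheel standing still.

Things in the scene. Friction and masses are not known exactly. Their poses are not given: they have to be found in the camera images.
- stand: Grey service stand fixed to the bench, base plate 250 x 372 x 12 mm. Origin on the bench; its x points up-slope (away from the robot), y left, z up; it may be yawed. The wheel is tilted 30 degrees from level: in the stand's axes the axle, out of the wheel's upper face, is n = (-0.5, 0, 0.866) and straight up the slope is u = (0.866, 0, 0.5).
- hub (a point): Centre of the wheel on its axle, 150 mm above the stand's origin, in the wheel's mid-plane. Behind it a column of 16 mm radius stands under the axle; the space behind the spokes is otherwise free for 50 mm or more.
- bridge (a point): Middle of the aluminium bridge bar (24 mm wide, 12 mm thick, 368 mm long) that crosses over the hub along the stand's y, 24 to 36 mm above the wheel's mid-plane (along n), on posts at y = +-178 mm, about 175 mm high. Spokes can be reached in the half-circle up-slope of the bar or in the one down-slope of it, not under it.
- pointer (a point): Yellow pointer tab, 34 x 12 x 6 mm, just beyond the tyre at the very top of the slope, 176 mm from the axle along u, carried on a rod of 6 mm radius outside the tyre.
- wheel (a joint): Rotation A of the wheel about n, rad; 0 (or a whole turn) = valve at the very top, at the pointer. The valve lies at hub + r*(cos A * u + sin A * y), with y the stand's y, so A grows as the top of the wheel moves left. It turns both ways (stops two turns away) with some drag (about 0.2 N m, 2 to 4 N at a spoke) and stays where it is left.
- spokes: Five straight aluminium spokes, round bars 12 mm thick in the wheel's mid-plane, from the hub (52 mm diameter) to the rim (inner radius 107 mm). Origin at the hub's centre, x axis toward the valve, z axis along n. Spokes at 36, 108, 180, 252 and 324 degrees from x, about z: the valve is midway between two. Push these, best 70 to 80 mm from the axle.
- tyre: Black tyre with its aluminium rim, outer diameter 304 mm, 34 mm thick, rim's inner radius 107 mm. Origin at the hub's centre, axes as for the spokes. Not to be pushed on.
- valve: Brass valve stem with red cap, 13 mm thick at the cap, standing inward from the rim toward the hub from 109 to 75 mm from the axle. Origin at the hub's centre, axes as for the spokes. Not to be pushed on.
- valve_tip (a point): The inner end of the red valve cap, 75 mm from the axle in the wheel's mid-plane.
- gauge: Loose tyre gauge: black puck 52 mm across, 18 mm high, with a brass stub; origin under its centre. Leave alone.
- spanner: Loose steel spanner 150 mm long lying on the bench; leave alone.
- tip_box: Loose grey box with an orange lid, 122 x 87 x 60 mm; origin under its centre. Leave alone.
- tube_rack: Loose white divided rack 70 x 170 x 45 mm; origin under its centre. Leave alone.
- leak_spray: Loose clear bottle 60 mm across, 150 mm high; origin under its centre. Leave alone.
- beaker: Loose glass beaker 70 mm across, 90 mm high; origin under its centre. Leave alone.
- grease_jar: Loose white jar 54 mm across, 55 mm high; origin under its centre. Leave alone.

How it is judged:
By the outcome, as a careful person would: the job done as asked, in the order asked, and still so for the second after the job is handed in, with the robot touching nothing.
It also fails if it takes over 72 s, if anything falls off the work surface, if the arm or the gripper's body presses on something with over 40 N, if the wrist force passes 120 N, or if a joint passes its speed limit or range.

## Robot

A 6-joint arm with a two-finger parallel gripper is mounted at the origin on the work surface. World frame = base frame: x ahead of the robot, y to its left, z up, the work surface at z = 0. Lengths are in m, angles in degrees, forces in N, time in s.
With the tool pointing down it reaches from about 0.275 to 0.775 m from the base axis. Payload 14.6 kg.
Tool frame: the origin (TCP) lies between the finger pads; the fingertips stand 11 mm ahead of it and the grasp point (between the pads) lies 8 mm behind it; z points along the fingers, y is the direction in which the jaws open and shut (so a half turn about z gives the same grasp; the last joint's range is limited). The gripper opens to 85 mm and grips with 20 to 120 N. Pads are 22 mm wide; open, the fingers measure 114 mm over their backs; the gripper's body (76 mm by 85 mm) begins 54 mm behind the grasp point. The pads swing forward as they close: fully open they stand 13 mm farther back than shut.
Start: joints at [65.586, 15.075, -2.767, 72.158, 0, 81.102], TCP at [0.14, 0.506, 0.242] pointing down, gripper open.
Joint ranges: [-151.79, 151.79], [-50.71, 97.33], [-67.44, 78.34], [-121.81, 120.89], [-77.56, 73.72], [-180, 180]. Speed limits (degrees/s): [108.29, 108.29, 147.25, 159.86, 180, 180].

## Interface

Orientations are given as a 3x3 rotation matrix whose columns are the frame's x, y, z axes.
In Python, from plant import * gives the robot as it stands.
- The arm moves only by the shell command python3 -m creep 'ROWS' [FORCE]. ROWS is JSON, a list of rows, each an object with "rot": the turn, a rotation vector about the tool's x, y, z in degrees, a list of three; "dp": the shift along the tool's x, y, z in cm, a list of three; "claw": the opening, from 0 (shut) to 1 (fully open). A call has 1 to 12 rows; each row is the pose to reach, as a shift and turn from the pose commanded when the call began, along the tool's axes at that moment; what a row does not reach only later rows make up. A row lasts 1/8 s, in which the tool goes at most 62.5 mm and 10.7 degrees, less where a joint would pass 70% of its speed; a pose out of reach is approached as far as the arm can. A call with a gripper value outside its range is refused whole. The fingers move at their own pace and stop on an object; FORCE is the grip in N (left out, the last holds). Time passes only in rows, so rows that repeat a pose let the fingers close. It gives the time, the measured TCP pose, the force and the opening at its end, in the units of the state.
- get_obs(): the state, without advancing time (a new reading comes with each control period).
- get_image(name): name is "scene" or "top" or "wrist"; returns the picture (420x560x3 uint8, red, green, blue); there is no depth.
- camera_info(name): a dict with "fx", "fy", "cx", "cy" (pixels), "camera_from_world" (4x4, takes a point from world to camera coordinates); the wrist camera has in their place "T_tool_cam" (4x4, takes a point from camera to tool coordinates, whose origin is the TCP and whose axes are the flange's). Camera axes: x right, y up, looking along -z (the intrinsics and any distortion apply to the point x, -y, -z); pixel columns grow to the right and rows downward; lengths in m; the calibration is good to about 2 mm. A picture is of the moment at which its call begins: read the wrist's pose just before it. camera_info takes no time and is no camera call.
- sign_off(): hands the job in, once; it reports no verdict.
The state is a dict: "time": time; "q": joint angles; "joint_velocities": joint speeds; "joint_efforts": joint torques, N m; "position": TCP position; "orientation": TCP orientation; "force": force on the tool from outside, world axes, zero at the start; "wrist_torque": the same for the moment, N m; "width": opening from 0.0 (shut) to 1.0 (fully open).
Only numpy, scipy, OpenCV 4.12 (cv2) and the standard library are available. Lean on these libraries where they do the work, as an engineer would, in place of code of your own. Each camera call takes 0.05 s, during which the arm holds its last target.

## Working session

There is one attempt and no reset: what is moved stays moved. The work goes in short steps, Python scripts to look and compute and a shell command to move; the robot and the scene stay as the last step left them, time stands still between calls to the robot, and variables do not carry over. Pictures are saved under pics/ and viewed, and the job is handed in when it is done.

```bash
ls; mkdir -p pics
python3 - <<'E'
from plant import *
import cv2, numpy as np
np.set_printoptions(precision=4,suppress=True)
o=get_obs(); print(o)
for n in ["scene","top","wrist"]:
    im=get_image(n); cv2.imwrite(f"pics/a_{n}.png",im[:,:,::-1]); print(n,camera_info(n))
E
```

```text
pics
{'time': 0.0, 'q': array([65.587 , 15.0994, -2.8057, 72.1569,  0.0001, 81.1008]), 'joint_velocities': array([-0.0263,  0.0144,  0.1216,  0.0132, -0.0065,  0.0101]), 'joint_efforts': array([ -0.0012, -63.7607,  38.4569,   0.0136,   0.0001,   0.    ]), 'position': array([0.1403, 0.5056, 0.2418]), 'orientation': array([[-0.9636,  0.2675, -0.0004],
       [ 0.2675,  0.9636, -0.001 ],
       [ 0.0002, -0.0011, -1.    ]]), 'force': array([-0.1484, -0.8998,  0.645 ]), 'wrist_torque': array([ 0.0047, -0.0084,  0.0142]), 'width': 1.0024640497210942}
scene {'fx': 546.0260113087843, 'fy': 546.0260113087843, 'cx': 278.154912607863, 'cy': 200.61247198358092, 'camera_from_world': array([[ 0.7442,  0.6677,  0.0171, -0.3983],
       [-0.4201,  0.448 ,  0.7892,  0.122 ],
       [ 0.5193, -0.5945,  0.6139, -1.891 ],
       [ 0.    ,  0.    ,  0.    ,  1.    ]])}
top {'fx': 520.14990152573, 'fy': 520.14990152573, 'cx': 279.97701994353315, 'cy': 214.1101871034379, 'camera_from_world': array([[-0.0203, -0.9996, -0.0201,  0.0224],
       [ 0.995 , -0.0221,  0.0976, -0.5435],
       [-0.098 , -0.018 ,  0.995 , -1.4484],
       [ 0.    ,  0.    ,  0.    ,  1.    ]])}
wrist {'fx': 368.5349951459936, 'fy': 368.5349951459936, 'cx': 278.3386910728684, 'cy': 211.5586011279846, 'T_tool_cam': array([[ 0.0006,  0.9543,  0.2989,  0.0761],
       [ 1.    , -0.0011,  0.0013, -0.0005],
       [ 0.0015,  0.2989, -0.9543, -0.1309],
       [ 0.    ,  0.    ,  0.    ,  1.    ]])}
```

View pics/a_scene.png

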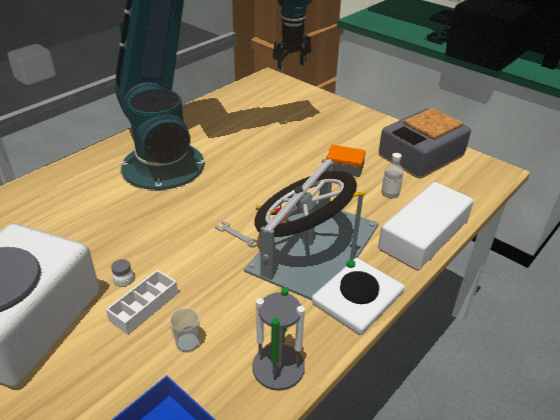

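View pics/a_top.png

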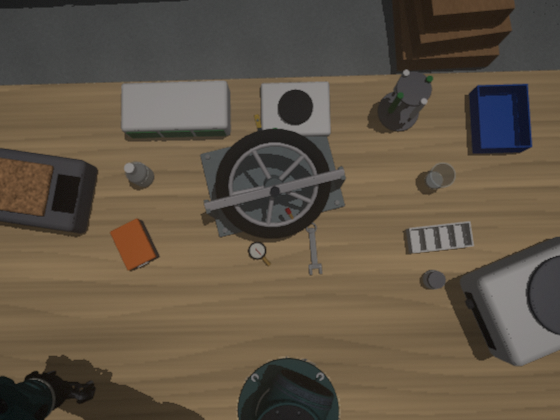

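Run:
```python
import cv2
im=cv2.imread("pics/a_top.png");cv2.imwrite("pics/a_topz.png",cv2.resize(im[130:300,190:400],None,fx=3.5,fy=3.5,interpolation=cv2.INTER_CUBIC))
im=cv2.imread("pics/a_scene.png");cv2.imwrite("pics/a_scz.png",cv2.resize(im[90:300,180:420],None,fx=2.8,fy=2.8,interpolation=cv2.INTER_CUBIC))
```

```text
(no output)
```

View pics/a_topz.png

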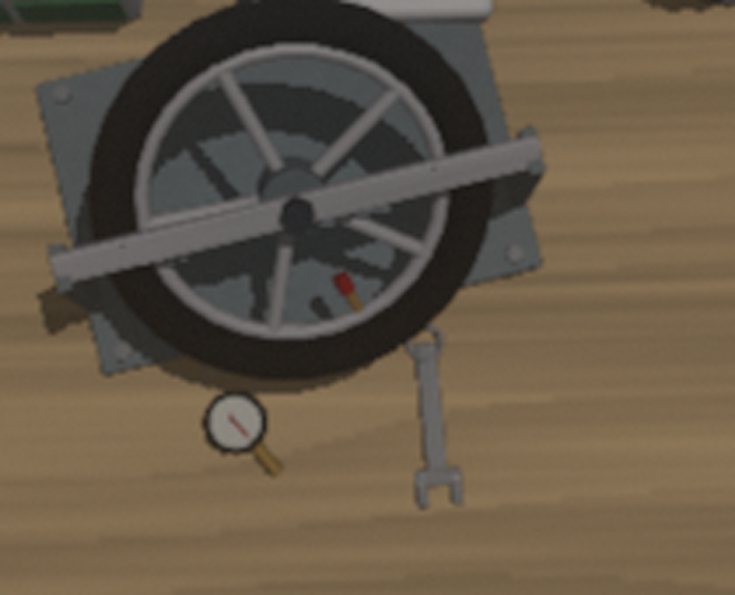

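View pics/a_scz.png

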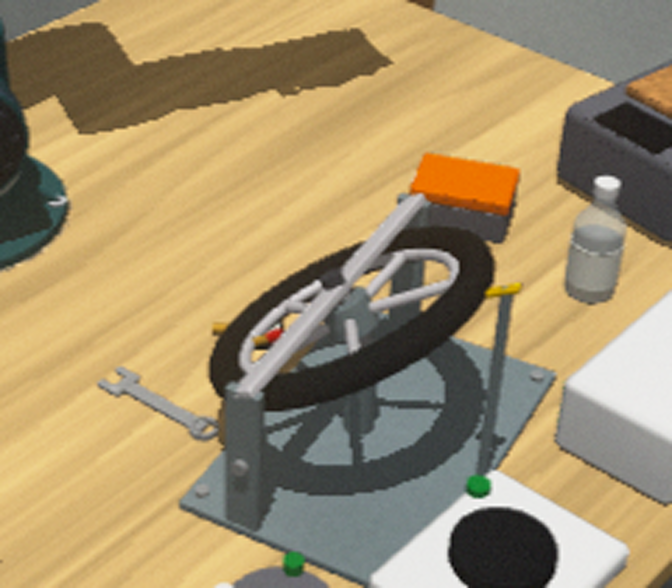

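The top view shows the bridge bar running from about (207,206) to (343,174), the red cap at about (288,211), down-slope and right, and the pointer near (258,122). Next I'll measure these by rays.

```bash
cat > h.py <<'E'
from plant import *
import cv2, numpy as np
np.set_printoptions(precision=4,suppress=True)
def ray(name,px,obs=None):
    c=camera_info(name); d=np.array([(px[0]-c['cx'])/c['fx'],-(px[1]-c['cy'])/c['fy'],-1.])
    if name=='wrist':
        T=np.eye(4);T[:3,:3]=obs['orientation'];T[:3,3]=obs['position'];W=T@c['T_tool_cam']
    else: W=np.linalg.inv(c['camera_from_world'])
    d=W[:3,:3]@d; return W[:3,3],d/np.linalg.norm(d)
def onplane(r,p,n):
    o,d=r; return o+d*((np.array(p)-o)@n)/(d@n)
def tri(rs):
    A=0;b=0
    for o,d in rs:
        P=np.eye(3)-np.outer(d,d);A=A+P;b=b+P@o
    x=np.linalg.solve(A,b); return x,[np.linalg.norm((np.eye(3)-np.outer(d,d))@(x-o)) for o,d in rs]
def blobs(im,lo,hi,mn=4):
    h=cv2.cvtColor(im,cv2.COLOR_RGB2HSV); m=cv2.inRange(h,np.array(lo),np.array(hi))
    n,l,s,c=cv2.connectedComponentsWithStats(m); return [(s[i,4],c[i].round(1)) for i in range(1,n) if s[i,4]>=mn]
E
python3 - <<'E'
from h import *
for n in("top","scene"):
    im=cv2.imread(f"pics/a_{n}.png")[:,:,::-1].copy()
    print(n,"yellow",blobs(im,(20,150,80),(32,255,255)),"red",blobs(im,(0,150,60),(6,255,255)),blobs(im,(174,150,60),(179,255,255)))
Z=np.array([0,0,1.])
f=lambda x,y:(x/3.5+190,y/3.5+130)
for nm,p,z in [("barL",(62,268),.181),("barR",(537,147),.181),("cap",(297,215),.185),("bolt1",(62,94),.014),("bolt2",(123,352),.014),("bolt3",(515,254),.014),("cor1",(37,88),.012),("cor2",(107,373),.012),("cor3",(541,263),.012)]:
    print(nm,onplane(ray("top",f(*p)),[0,0,z],Z))
E
```

```text
top yellow [(np.int32(11), array([256.2, 116.5])), (np.int32(19), array([258.2, 123.9]))] red [(np.int32(18), array([288. , 210.7]))] []
scene yellow [(np.int32(48), array([359. , 193.3])), (np.int32(13), array([257.7, 206.1])), (np.int32(6), array([272.2, 211. ]))] red [(np.int32(15), array([277.6, 209.3]))] []
barL [0.552  0.1919 0.181 ]
barR [ 0.633  -0.1561  0.181 ]
cap [0.5864 0.0198 0.185 ]
bolt1 [0.7166 0.2173 0.014 ]
bolt2 [0.5013 0.1688 0.014 ]
bolt3 [ 0.5746 -0.1531  0.014 ]
cor1 [0.7226 0.2384 0.012 ]
cor2 [0.4845 0.1823 0.012 ]
cor3 [ 0.567  -0.1743  0.012 ]
```

Run:
```python
from h import *
print("pointer",tri([ray("top",(257.5,121.5)),ray("scene",(359,193.3))]))
print("red",tri([ray("top",(288,210.7)),ray("scene",(277.6,209.3))]))
for yaw in (13.1,):
    a=np.radians(yaw);X=np.array([np.cos(a),np.sin(a),0]);Y=np.array([-np.sin(a),np.cos(a),0]);Z=np.array([0,0,1.])
    n=-.5*X+.866*Z;u=.866*X+.5*Z
    for hub in ([.6095,.022,.15],):
        hub=np.array(hub);print("pointer pred",hub+.176*u,"cap",hub+.036*n)
        for nm,c in (("top",(288,210.7)),("scene",(277.6,209.3))):
            p=onplane(ray(nm,c),hub,n)-hub; print(nm,np.linalg.norm(p),np.degrees(np.arctan2(p@Y,p@u)))
        print(ray("top",(275,191)))
    # pointers/targets in tool coords for hover pose
    R=np.array(get_obs()['orientation'])
```

```text
pointer (array([0.7543, 0.0578, 0.2377]), [np.float64(0.00023786681927566252), np.float64(0.00023786681927565325)])
red (array([ 0.5435, -0.013 ,  0.1113]), [np.float64(0.0009660152959537992), np.float64(0.0009660152959539253)])
pointer pred [0.7579 0.0565 0.238 ] cap [0.592  0.0179 0.1812]
top 0.08425233908372673 -167.19827214525228
scene 0.08889381413958777 -170.90779155814565
(array([ 0.3992, -0.0157,  1.4947]), array([ 0.1423,  0.0265, -0.9895]))
```

```bash
cat >> h.py <<'E'
from scipy.spatial.transform import Rotation as Ro
YAW=13.1; HUB=np.array([.608,.0225,.15])
def frame(yaw=None):
    a=np.radians(YAW if yaw is None else yaw);X=np.array([np.cos(a),np.sin(a),0]);Y=np.array([-np.sin(a),np.cos(a),0]);Z=np.array([0,0,1.])
    return .8660254*X+.5*Z, Y, -.5*X+.8660254*Z
def target(r,th,h,rot=None):
    # TCP at radius r, angle th (deg), height h along n; jaws radial
    u,Y,n=frame();t=np.radians(th); p=HUB+r*(np.cos(t)*u+np.sin(t)*Y)+h*n
    t2=np.radians((th if rot is None else rot)-180)
    x=np.cos(t2)*Y-np.sin(t2)*u; z=-n; return p,np.column_stack([x,np.cross(z,x),z])
def rel(p,R,cmd=None):
    o=get_obs(); p0,R0=(o['position'],o['orientation']) if cmd is None else cmd
    return (R0.T@(p-p0)*100).round(2), Ro.from_matrix(R0.T@R).as_rotvec(degrees=True).round(2)
E
python3 - <<'E'
from h import *
print(rel(*target(.04,180,.15)))
E
```

```text
(array([-48.36, -39.3 ,  -1.77]), array([-27.1 , -16.04,  59.93]))
```

```bash
python3 -m creep '[{"rot":[0,0,0],"dp":[-3,-2.5,-3],"claw":0},{"rot":[-3,-2,7],"dp":[-7,-6,-5],"claw":0},{"rot":[-6,-4,14],"dp":[-11,-9,-5],"claw":0},{"rot":[-9,-6,21],"dp":[-16,-12,-5],"claw":0},{"rot":[-12,-7.5,28],"dp":[-20,-16,-5],"claw":0},{"rot":[-15,-9,35],"dp":[-25,-20,-5],"claw":0},{"rot":[-18,-11,42],"dp":[-30,-24,-5],"claw":0},{"rot":[-21,-13,48],"dp":[-34,-28,-5],"claw":0},{"rot":[-24,-14.5,54],"dp":[-39,-32,-5],"claw":0},{"rot":[-27,-16,60],"dp":[-43,-35.5,-4],"claw":0},{"rot":[-27.1,-16,59.9],"dp":[-47,-38,-3],"claw":0},{"rot":[-27.1,-16,59.9],"dp":[-48.4,-39.3,-1.8],"claw":0}]' 30
python3 - <<'E'
from h import *
print(rel(*target(.04,180,.15)))
o=get_obs();im=get_image("wrist");cv2.imwrite("pics/b.png",im[:,:,::-1]);np.save("b.npy",np.column_stack([o['orientation'],o['position']]));print(o['q'],o['width'],o['force'],o['time'])
E
```

```text
time: 1.65
position: [0.5028, -0.0046, 0.2597]
orientation: [[-0.225, 0.844, 0.487], [0.974, 0.194, 0.113], [0.001, 0.5, -0.866]]
force: [0.3, 1.1, -0.0]
width: 0.002
(array([ 0.25, -0.08, -0.07]), array([ 0.01, -0.  , -0.12]))
[-18.1734  -5.358  -31.3122  37.7741  15.0489  62.3791] 0.0017040095796586785 [ 0.2551  1.075  -0.0366] 1.65
```

View pics/b.png

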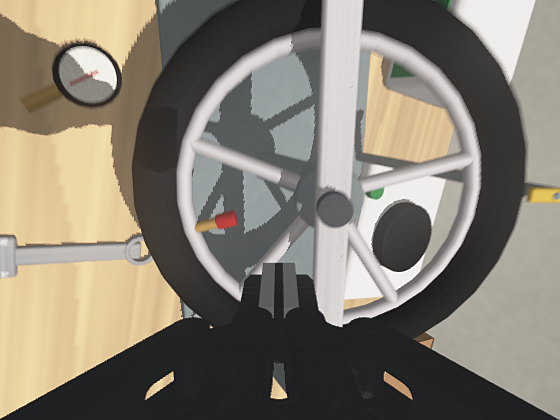

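The wrist view shows image right as up-slope. The pointer is at (543,195), the red cap at (228,219), and spokes end at the rim near (195,147), (470,160) and (390,297). I'll zoom in for the spoke centrelines.

Run:
```python
from h import *
im=cv2.imread("pics/b.png");cv2.imwrite("pics/bz.png",cv2.resize(im[120:310,170:490],None,fx=2.5,fy=2.5,interpolation=cv2.INTER_CUBIC))
print(blobs(im[:,:,::-1].copy(),(20,150,80),(32,255,255),20),blobs(im[:,:,::-1].copy(),(0,170,60),(6,255,255),20))
```

```text
[(np.int32(264), array([543.2, 194.5]))] [(np.int32(44), array([226. , 224.6]))]
```

View pics/bz.png

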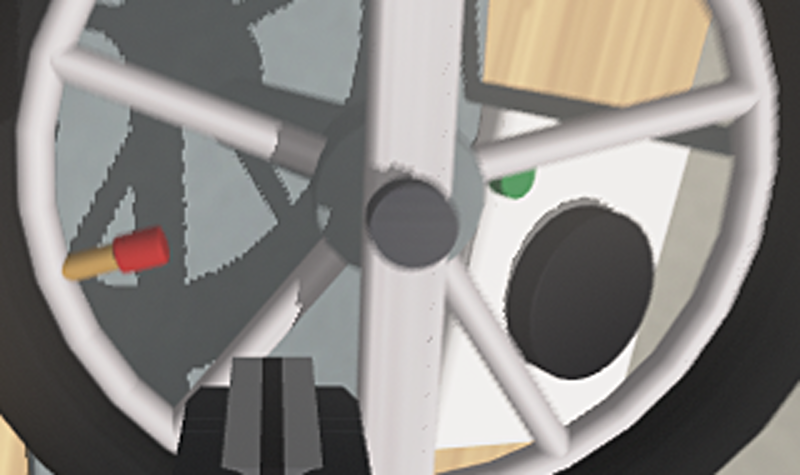

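Run:
```python
from h import *
B=np.load("b.npy");o={'orientation':B[:,:3],'position':B[:,3]}
z=lambda p:(p[0]/2.5+170,p[1]/2.5+120)
def go():
    u,Y,n=frame();rr=lambda px:ray("wrist",px,o)
    pl=lambda px:(lambda q:np.array([q@u,q@Y]))(onplane(rr(px),HUB,n)-HUB)
    A=[];b=[]
    for p,q in [((66,62),(322,162)),((750,98),(483,163)),((560,440),(452,275)),((340,260),(190,400))]:
        P,Q=pl(z(p)),pl(z(q));d=(P-Q)/np.linalg.norm(P-Q);N=np.array([-d[1],d[0]]);A.append(N);b.append(N@P)
        s = P if np.linalg.norm(P)>np.linalg.norm(Q) else Q
        dd=d if d@s>0 else -d
        print("spoke ang",np.degrees(np.arctan2(dd[1],dd[0])),"outer r",np.linalg.norm(s))
    c,res=np.linalg.lstsq(np.array(A),np.array(b),rcond=None)[:2]
    print("hub off(u,Y) mm",c*1000,res)
    for nm,p in(("tip",(165,245)),("vbase",(68,268))): 
        w=pl(z(p))-c;print(nm,np.linalg.norm(w),np.degrees(np.arctan2(w[1],w[0])))
    w=pl((543.2,194.5))-c;print("pointer in midplane",w,np.degrees(np.arctan2(w[1],w[0])))
    q=onplane(rr(z((413,223))),HUB+.04*n,n)-HUB;print("cap",q@u,q@Y)
go()
```

```text
spoke ang 158.2684456863742 outer r 0.10829448322138194
spoke ang 14.204698829723988 outer r 0.1100057024980794
spoke ang -56.08748374274994 outer r 0.10865679328774874
spoke ang -134.72536415262346 outer r 0.10093638039758435
hub off(u,Y) mm [ 1.633  -2.5281] [0.]
tip 0.07722588364371791 -166.82452732402754
vbase 0.10980293016973078 -166.61767809181393
pointer in midplane [0.1668 0.0017] 0.5748782720012933
cap -0.0008091292323617223 -0.0005265234793448555
```

```bash
sed -i 's/^YAW=.*/YAW=13.3; HUB=np.array([.6088,.0214,.1503])/' h.py
python3 - <<'E'
from h import *
print(rel(*target(.075,135,.06)))
for d in range(3,85,3):
    t=np.radians(d);print(d,(-7.5*np.sin(t)).round(2),(7.5*(1-np.cos(t))).round(2),end=' | ')
E
```

```text
(array([ 5.42, -1.22,  8.79]), array([-0.09,  0.1 , 44.69]))
3 -0.39 0.01 | 6 -0.78 0.04 | 9 -1.17 0.09 | 12 -1.56 0.16 | 15 -1.94 0.26 | 18 -2.32 0.37 | 21 -2.69 0.5 | 24 -3.05 0.65 | 27 -3.4 0.82 | 30 -3.75 1.0 | 33 -4.08 1.21 | 36 -4.41 1.43 | 39 -4.72 1.67 | 42 -5.02 1.93 | 45 -5.3 2.2 | 48 -5.57 2.48 | 51 -5.83 2.78 | 54 -6.07 3.09 | 57 -6.29 3.42 | 60 -6.5 3.75 | 63 -6.68 4.1 | 66 -6.85 4.45 | 69 -7.0 4.81 | 72 -7.13 5.18 | 75 -7.24 5.56 | 78 -7.34 5.94 | 81 -7.41 6.33 | 84 -7.46 6.72 |
```

```bash
python3 -m creep '[{"rot":[0,0,9],"dp":[1.1,-0.2,1.5],"claw":0},{"rot":[0,0,18],"dp":[2.2,-0.5,3],"claw":0},{"rot":[0,0,27],"dp":[3.3,-0.7,4.5],"claw":0},{"rot":[0,0,36],"dp":[4.4,-1,6],"claw":0},{"rot":[0,0,44.7],"dp":[5.4,-1.2,7.5],"claw":0},{"rot":[0,0,44.7],"dp":[5.4,-1.2,8.8],"claw":0},{"rot":[0,0,44.7],"dp":[5.4,-1.2,8.8],"claw":0},{"rot":[0,0,44.7],"dp":[5.4,-1.2,8.8],"claw":0}]'
python3 - <<'E'
from h import *
print(rel(*target(.075,135,.06)),rel(*target(.075,135,.001)))
o=get_obs();print(o['q'],o['time'])
for n in("wrist","top"):cv2.imwrite(f"pics/c_{n}.png",get_image(n)[:,:,::-1])
im=cv2.imread("pics/c_top.png");cv2.imwrite("pics/c_topz.png",cv2.resize(im[110:300,190:400],None,fx=3,fy=3,interpolation=cv2.INTER_CUBIC))
E
```

```text
time: 2.7
position: [0.5222, 0.0579, 0.1785]
orientation: [[0.43, 0.76, 0.487], [0.831, -0.544, 0.114], [0.352, 0.356, -0.866]]
force: [0.2, -0.2, 0.6]
width: 0.001
(array([-0.27,  0.07,  0.24]), array([0.04, 0.01, 0.24])) (array([-0.27,  0.06,  6.14]), array([0.04, 0.01, 0.24]))
[ -8.1433   0.1336 -40.4939  21.0826  10.5049 115.9816] 2.7
```

View pics/c_wrist.png

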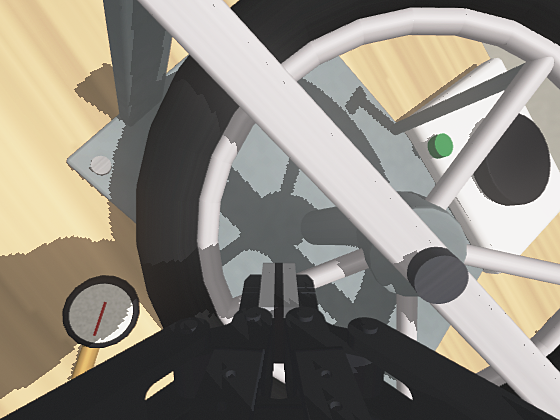

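View pics/c_topz.png

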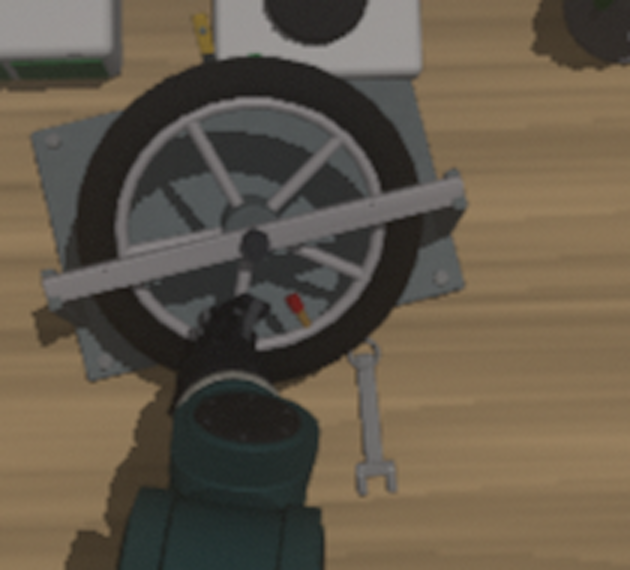

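The wrist view shows the landing point (about (280,232)) in the clear gap, between the bar and the spoke near (330,275). I'll descend.

```bash
python3 -m creep '[{"rot":[0,0,0],"dp":[0,0,1.2],"claw":0},{"rot":[0,0,0],"dp":[0,0,2.4],"claw":0},{"rot":[0,0,0],"dp":[0,0,3.6],"claw":0},{"rot":[0,0,0],"dp":[0,0,4.8],"claw":0},{"rot":[0,0,0],"dp":[0,0,5.5],"claw":0},{"rot":[0,0,0],"dp":[0,0,6],"claw":0},{"rot":[0,0,0],"dp":[0,0,6],"claw":0},{"rot":[0,0,0],"dp":[0,0,6],"claw":0}]'
python3 - <<'E'
from h import *
print(rel(*target(.075,135,.001)))
E
```

```text
time: 3.8
position: [0.5514, 0.0649, 0.1265]
orientation: [[0.432, 0.759, 0.487], [0.83, -0.545, 0.115], [0.353, 0.355, -0.866]]
force: [-0.7, 0.3, 0.7]
width: 0.005
(array([-0.28,  0.08,  0.13]), array([ 0.05, -0.  ,  0.13]))
```

```bash
python3 -m creep '[{"rot":[0,0,-3],"dp":[-0.39,0.01,0.1],"claw":0},{"rot":[0,0,-6],"dp":[-0.78,0.04,0.1],"claw":0},{"rot":[0,0,-9],"dp":[-1.17,0.09,0.1],"claw":0},{"rot":[0,0,-12],"dp":[-1.56,0.16,0.1],"claw":0},{"rot":[0,0,-15],"dp":[-1.94,0.26,0.1],"claw":0},{"rot":[0,0,-18],"dp":[-2.32,0.37,0.1],"claw":0},{"rot":[0,0,-21],"dp":[-2.69,0.5,0.1],"claw":0},{"rot":[0,0,-24],"dp":[-3.05,0.65,0.1],"claw":0}]'
python3 - <<'E'
from h import *
print(rel(*target(.075,159,.001)))
o=get_obs();print(o['force'],o['time'])
cv2.imwrite("pics/d.png",get_image("wrist")[:,:,::-1])
E
```

```text
time: 4.8
position: [0.5435, 0.0364, 0.1172]
orientation: [[0.083, 0.869, 0.487], [0.981, -0.159, 0.116], [0.178, 0.468, -0.866]]
force: [-0.6, 4.1, 0.3]
width: -0.0
(array([-0.31, -0.04,  0.04]), array([ 0.04, -0.04,  0.24]))
[-0.6143  4.1068  0.2501] 4.8
```

View pics/d.png

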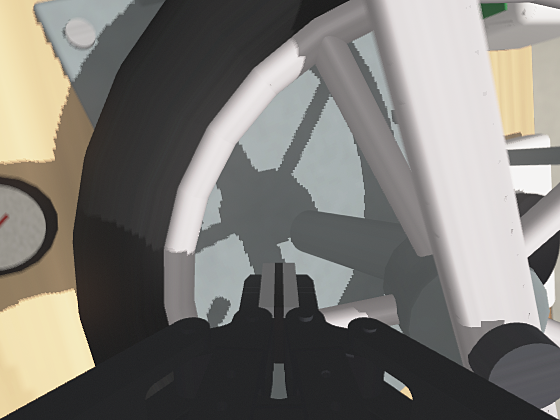

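The picture shows the fingertip against the spoke at about 4 N, as expected, well clear of the rim and hub. I'll continue the sweep.

```bash
python3 -m creep '[{"rot":[0,0,-3],"dp":[-0.39,0.01,0],"claw":0},{"rot":[0,0,-6],"dp":[-0.78,0.04,0],"claw":0},{"rot":[0,0,-9],"dp":[-1.17,0.09,0],"claw":0},{"rot":[0,0,-12],"dp":[-1.56,0.16,0],"claw":0},{"rot":[0,0,-15],"dp":[-1.94,0.26,0],"claw":0},{"rot":[0,0,-18],"dp":[-2.32,0.37,0],"claw":0},{"rot":[0,0,-21],"dp":[-2.69,0.5,0],"claw":0},{"rot":[0,0,-24],"dp":[-3.05,0.65,0],"claw":0},{"rot":[0,0,-27],"dp":[-3.4,0.82,0],"claw":0},{"rot":[0,0,-30],"dp":[-3.75,1.0,0],"claw":0},{"rot":[0,0,-33],"dp":[-4.08,1.21,0],"claw":0},{"rot":[0,0,-36],"dp":[-4.41,1.43,0],"claw":0}]'
python3 - <<'E'
from h import *
print(rel(*target(.075,195,.001)))
E
```

```text
time: 6.35
position: [0.5521, -0.009, 0.1159]
orientation: [[-0.443, 0.753, 0.487], [0.887, 0.447, 0.115], [-0.131, 0.483, -0.866]]
force: [-2.4, 3.0, 1.5]
width: -0.001
(array([-0.24, -0.21,  0.03]), array([ 0.03, -0.01,  0.18]))
```

```bash
python3 -m creep '[{"rot":[0,0,-3],"dp":[-0.39,0.0,0],"claw":0},{"rot":[0,0,-6],"dp":[-0.78,0.0,0],"claw":0},{"rot":[0,0,-9],"dp":[-1.17,0.02,0],"claw":0},{"rot":[0,0,-12],"dp":[-1.56,0.08,0],"claw":0},{"rot":[0,0,-15],"dp":[-1.94,0.16,0],"claw":0},{"rot":[0,0,-18],"dp":[-2.32,0.27,0],"claw":0},{"rot":[0,0,-21],"dp":[-2.69,0.4,0],"claw":0},{"rot":[0,0,-24],"dp":[-3.05,0.55,0],"claw":0},{"rot":[0,0,-27],"dp":[-3.4,0.72,0],"claw":0},{"rot":[0,0,-30],"dp":[-3.75,0.9,0],"claw":0},{"rot":[0,0,-32],"dp":[-3.97,1.03,0],"claw":0},{"rot":[0,0,-32],"dp":[-3.97,1.03,0],"claw":0}]'
python3 - <<'E'
from h import *
print(rel(*target(.075,227,.001)))
cv2.imwrite("pics/e.png",get_image("wrist")[:,:,::-1])
E
```

```text
time: 7.85
position: [0.5776, -0.0401, 0.1261]
orientation: [[-0.774, 0.405, 0.487], [0.517, 0.849, 0.114], [-0.367, 0.34, -0.866]]
force: [-1.6, 0.7, -1.1]
width: 0.006
(array([-0.11, -0.2 ,  0.02]), array([-0.01,  0.05,  0.1 ]))
```

View pics/e.png

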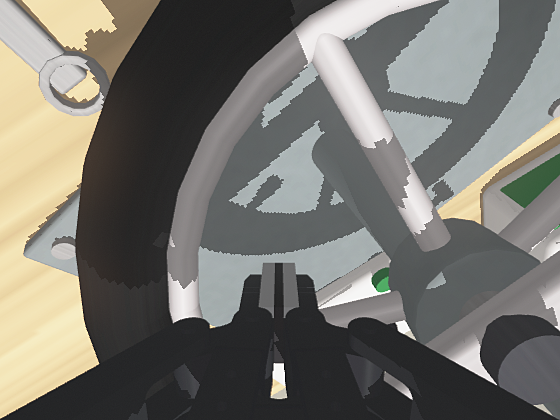

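The spoke has been carried to about 239°, with the next one following at about 167°. I'll back off, lift out and swing back.

```bash
python3 -m creep '[{"rot":[0,0,0],"dp":[0.4,-0.1,0],"claw":0},{"rot":[0,0,0],"dp":[0.7,-0.1,-0.3],"claw":0},{"rot":[0,0,0],"dp":[0.7,-0.1,-1.5],"claw":0},{"rot":[0,0,0],"dp":[0.7,-0.1,-3],"claw":0},{"rot":[0,0,0],"dp":[0.7,-0.1,-4.5],"claw":0},{"rot":[0,0,0],"dp":[0.7,-0.1,-5.5],"claw":0},{"rot":[0,0,0],"dp":[0.7,-0.1,-5.5],"claw":0}]'
python3 - <<'E'
from h import *
print(rel(*target(.075,143,.055)))
E
```

```text
time: 8.78
position: [0.5451, -0.0438, 0.1716]
orientation: [[-0.773, 0.405, 0.488], [0.516, 0.849, 0.114], [-0.368, 0.34, -0.865]]
force: [1.4, 0.2, 0.2]
width: -0.004
(array([6.67, 6.63, 0.18]), array([ 0.09,  0.1 , 84.13]))
```

```bash
python3 -m creep '[{"rot":[0,0,9],"dp":[0.9,0.3,0],"claw":0},{"rot":[0,0,18],"dp":[2,0.7,0],"claw":0},{"rot":[0,0,27],"dp":[3,1.2,0],"claw":0},{"rot":[0,0,36],"dp":[4,1.8,0],"claw":0},{"rot":[0,0,45],"dp":[5,2.6,0],"claw":0},{"rot":[0,0,54],"dp":[5.7,3.5,0],"claw":0},{"rot":[0,0,63],"dp":[6.2,4.4,0],"claw":0},{"rot":[0,0,72],"dp":[6.5,5.3,0.1],"claw":0},{"rot":[0,0,80],"dp":[6.7,6.2,0.2],"claw":0},{"rot":[0,0,84],"dp":[6.7,6.6,0.2],"claw":0},{"rot":[0,0,84],"dp":[6.7,6.6,0.2],"claw":0},{"rot":[0,0,84],"dp":[6.7,6.6,0.2],"claw":0}]'
python3 - <<'E'
from h import *
print(rel(*target(.075,143,.001)))
o=get_obs();print(o['time'])
cv2.imwrite("pics/f.png",get_image("wrist")[:,:,::-1])
E
```

```text
time: 10.28
position: [0.5207, 0.0472, 0.1664]
orientation: [[0.321, 0.813, 0.487], [0.899, -0.423, 0.115], [0.299, 0.401, -0.866]]
force: [-0.2, -1.5, -0.2]
width: -0.001
(array([0.05, 0.11, 5.29]), array([0.01, 0.02, 0.21]))
10.275
```

View pics/f.png

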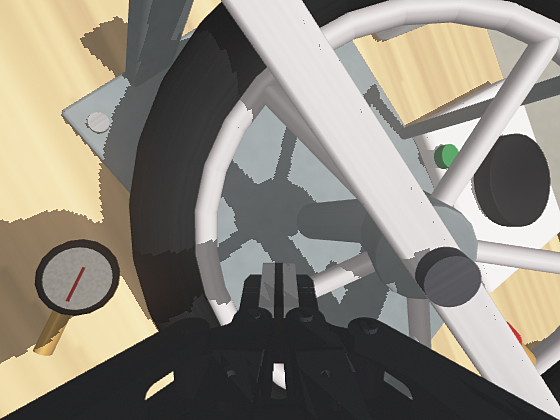

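The gap below the fingertip is clear: spoke at (340,280), landing at about (280,233). Descending for sweep 2.

```bash
python3 -m creep '[{"rot":[0,0,0],"dp":[0,0,1.2],"claw":0},{"rot":[0,0,0],"dp":[0,0,2.4],"claw":0},{"rot":[0,0,0],"dp":[0,0,3.6],"claw":0},{"rot":[0,0,0],"dp":[0,0,4.6],"claw":0},{"rot":[0,0,0],"dp":[0,0,5.3],"claw":0},{"rot":[0,0,0],"dp":[0,0,5.3],"claw":0},{"rot":[0,0,-3],"dp":[-0.39,0.01,5.3],"claw":0},{"rot":[0,0,-6],"dp":[-0.78,0.04,5.3],"claw":0},{"rot":[0,0,-9],"dp":[-1.17,0.09,5.3],"claw":0},{"rot":[0,0,-12],"dp":[-1.56,0.16,5.3],"claw":0},{"rot":[0,0,-15],"dp":[-1.94,0.2,5.3],"claw":0},{"rot":[0,0,-18],"dp":[-2.32,0.3,5.3],"claw":0}]'
python3 - <<'E'
from h import *
print(rel(*target(.075,161,.001)))
E
```

```text
time: 11.82
position: [0.542, 0.0315, 0.1158]
orientation: [[0.053, 0.871, 0.488], [0.986, -0.124, 0.116], [0.161, 0.475, -0.865]]
force: [1.2, 3.1, 1.8]
width: 0.002
(array([-0.05,  0.09,  0.05]), array([ 0.1 , -0.04,  0.26]))
```

```bash
python3 -m creep '[{"rot":[0,0,-3],"dp":[-0.39,0.01,0],"claw":0},{"rot":[0,0,-6],"dp":[-0.78,0.04,0],"claw":0},{"rot":[0,0,-9],"dp":[-1.17,0.09,0],"claw":0},{"rot":[0,0,-12],"dp":[-1.56,0.16,0],"claw":0},{"rot":[0,0,-15],"dp":[-1.94,0.26,0],"claw":0},{"rot":[0,0,-18],"dp":[-2.32,0.37,0],"claw":0},{"rot":[0,0,-21],"dp":[-2.69,0.5,0],"claw":0},{"rot":[0,0,-24],"dp":[-3.05,0.62,0],"claw":0},{"rot":[0,0,-27],"dp":[-3.4,0.78,0],"claw":0},{"rot":[0,0,-30],"dp":[-3.75,0.95,0],"claw":0},{"rot":[0,0,-33],"dp":[-4.08,1.15,0],"claw":0},{"rot":[0,0,-36],"dp":[-4.41,1.36,0],"claw":0}]'
python3 - <<'E'
from h import *
print(rel(*target(.075,197,.001)))
E
```

```text
time: 13.32
position: [0.5508, -0.0136, 0.1147]
orientation: [[-0.47, 0.736, 0.487], [0.87, 0.479, 0.116], [-0.148, 0.478, -0.866]]
force: [-1.1, 3.3, 1.3]
width: 0.004
(array([-0.17,  0.15,  0.04]), array([ 0.04, -0.01,  0.24]))
```

```bash
python3 -m creep '[{"rot":[0,0,-3],"dp":[-0.39,0.05,0],"claw":0},{"rot":[0,0,-6],"dp":[-0.78,0.1,0],"claw":0},{"rot":[0,0,-9],"dp":[-1.17,0.15,0],"claw":0},{"rot":[0,0,-12],"dp":[-1.56,0.22,0],"claw":0},{"rot":[0,0,-15],"dp":[-1.94,0.32,0],"claw":0},{"rot":[0,0,-18],"dp":[-2.32,0.43,0],"claw":0},{"rot":[0,0,-21],"dp":[-2.69,0.55,0],"claw":0},{"rot":[0,0,-24],"dp":[-3.05,0.7,0],"claw":0},{"rot":[0,0,-26],"dp":[-3.29,0.8,0],"claw":0},{"rot":[0,0,-28],"dp":[-3.52,0.9,0],"claw":0},{"rot":[0,0,-28],"dp":[-3.52,0.9,0],"claw":0}]'
python3 -m creep '[{"rot":[0,0,0],"dp":[0.4,-0.1,0],"claw":0},{"rot":[0,0,0],"dp":[0.7,-0.1,-0.3],"claw":0},{"rot":[0,0,0],"dp":[0.7,-0.1,-1.5],"claw":0},{"rot":[0,0,0],"dp":[0.7,-0.1,-3],"claw":0},{"rot":[0,0,0],"dp":[0.7,-0.1,-4.5],"claw":0},{"rot":[0,0,0],"dp":[0.7,-0.1,-5.5],"claw":0},{"rot":[0,0,0],"dp":[0.7,-0.1,-5.5],"claw":0}]'
python3 - <<'E'
from h import *
print(rel(*target(.075,143,.055)),rel(*target(.04,180,.15)))
E
```

```text
time: 14.7
position: [0.5743, -0.0404, 0.1241]
orientation: [[-0.759, 0.431, 0.487], [0.545, 0.83, 0.114], [-0.355, 0.353, -0.866]]
force: [-0.4, 0.0, 0.1]
width: 0.004
time: 15.58
position: [0.5417, -0.0439, 0.1697]
orientation: [[-0.759, 0.431, 0.488], [0.546, 0.83, 0.114], [-0.356, 0.353, -0.865]]
force: [-0.3, -0.0, 0.1]
width: 0.005
(array([6.58, 6.61, 0.18]), array([ 0.09,  0.1 , 82.13])) (array([ 1.96,  4.81, -9.31]), array([ 0.05,  0.11, 45.13]))
```

Going to the viewing pose to measure what is left.

```bash
python3 -m creep '[{"rot":[0,0,9],"dp":[0.4,0.9,-2],"claw":0},{"rot":[0,0,18],"dp":[0.8,1.8,-4],"claw":0},{"rot":[0,0,27],"dp":[1.2,2.8,-6],"claw":0},{"rot":[0,0,36],"dp":[1.6,3.8,-8],"claw":0},{"rot":[0,0,45],"dp":[2,4.8,-9.3],"claw":0},{"rot":[0,0,45],"dp":[2,4.8,-9.3],"claw":0},{"rot":[0,0,45],"dp":[2,4.8,-9.3],"claw":0},{"rot":[0,0,45],"dp":[2,4.8,-9.3],"claw":0}]'
python3 - <<'E'
from h import *
o=get_obs();im=get_image("wrist");cv2.imwrite("pics/g.png",im[:,:,::-1]);np.save("g.npy",np.column_stack([o['orientation'],o['position']]))
print(rel(*target(.075,143,.055)),blobs(im,(20,150,80),(32,255,255),20),blobs(im,(0,150,60),(6,255,255),20))
cv2.imwrite("pics/gz.png",cv2.resize(im[120:310,170:490,::-1],None,fx=2.5,fy=2.5,interpolation=cv2.INTER_CUBIC))
E
```

```text
time: 16.58
position: [0.5018, -0.0037, 0.2582]
orientation: [[-0.233, 0.842, 0.486], [0.972, 0.203, 0.115], [-0.002, 0.499, -0.866]]
force: [0.3, -0.2, -0.1]
width: 0.003
(array([ 4.51, -1.85,  9.35]), array([-0.03,  0.02, 37.19])) [(np.int32(319), array([546.6, 197.9]))] [(np.int32(68), array([85.8, 75.6])), (np.int32(204), array([433. , 219.2]))]
```

View pics/gz.png

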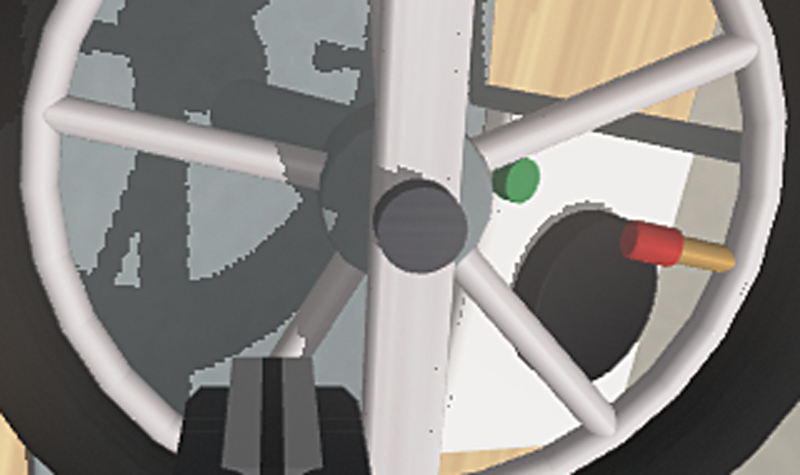

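```bash
cat > m.py <<'E'
from h import *
def measure(f,sp,tip,base,ptr):
    B=np.load(f);o={'orientation':B[:,:3],'position':B[:,3]}
    z=lambda p:(p[0]/2.5+170,p[1]/2.5+120)
    u,Y,n=frame();rr=lambda px:ray("wrist",px,o)
    pl=lambda px,h=0:(lambda q:np.array([q@u,q@Y]))(onplane(rr(px),HUB+h*n,n)-HUB)
    A=[];b=[];an=lambda w:np.degrees(np.arctan2(w[1],w[0]))
    for p,q in sp:
        P,Q=pl(z(p)),pl(z(q));d=(P-Q)/np.linalg.norm(P-Q);N=np.array([-d[1],d[0]]);A.append(N);b.append(N@P);print("spoke",an(d),np.linalg.norm(P))
    c=np.linalg.lstsq(np.array(A),np.array(b),rcond=None)[0];print("hub off mm",c*1000)
    T,Bs=pl(z(tip)),pl(z(base));print("tip",np.linalg.norm(T-c),an(T-c),"base",np.linalg.norm(Bs-c),an(Bs-c),"axis",an(Bs-T))
    P=pl(ptr,.003);print("ptr",np.linalg.norm(P-c),an(P-c))
E
python3 - <<'E'
from m import *
measure("g.npy",[((52,115),(318,172)),((750,48),(490,152)),((608,425),(470,275))],(626,241),(730,263),(546.6,197.9))
E
```

```text
spoke 167.9159856407548 0.1116458983892622
spoke 23.12765329640426 0.11111162908722014
spoke -46.830474565252175 0.10934670104426845
hub off mm [-3.5491  1.303 ]
tip 0.0768550282145938 -12.404018204091926 base 0.11190538016972572 -12.260367381020355 axis -11.94538939717543
ptr 0.1699125434974112 0.03473609435922865
```

Run:
```python
from h import *
u,Y,n=frame()
for P in([0.5743,-.0404,.1241],[0.5776,-.0401,.1261]):
    w=np.array(P)-HUB; a,b=w@u,w@Y; print(np.degrees(np.arctan2(b,a))%360,np.hypot(a,b),w@n)
    for s in (239.8,239.3): t=np.radians(s); print("perp dist to spoke",-(-np.sin(t)*a+np.cos(t)*b))
```

```text
223.774131485973 0.07546174877217304 0.0012060069545172007
perp dist to spoke 0.020832825231861366
perp dist to spoke 0.020199104301695185
226.12285173571016 0.07307287927102002 0.0012978051538567919
perp dist to spoke 0.01727812881479036
perp dist to spoke 0.016657880016436984
```

```bash
python3 -m creep '[{"rot":[0,0,9],"dp":[1.1,-0.4,1.5],"claw":0},{"rot":[0,0,18],"dp":[2.2,-0.9,3],"claw":0},{"rot":[0,0,27],"dp":[3.3,-1.3,4.5],"claw":0},{"rot":[0,0,37.2],"dp":[4.5,-1.85,6],"claw":0},{"rot":[0,0,37.2],"dp":[4.5,-1.85,7.5],"claw":0},{"rot":[0,0,37.2],"dp":[4.5,-1.85,9.3],"claw":0},{"rot":[0,0,37.2],"dp":[4.5,-1.85,9.3],"claw":0},{"rot":[0,0,37.2],"dp":[4.5,-1.85,9.3],"claw":0}]'
python3 - <<'E'
from h import *
print(rel(*target(.075,143,.001)))
E
```

```text
time: 17.62
position: [0.521, 0.0471, 0.1694]
orientation: [[0.324, 0.811, 0.487], [0.897, -0.427, 0.115], [0.301, 0.399, -0.866]]
force: [-0.2, 0.3, 0.2]
width: -0.003
(array([-0.04, -0.05,  5.53]), array([ 0.02,  0.02, -0.05]))
```

```bash
python3 -m creep '[{"rot":[0,0,0],"dp":[0,0,1.2],"claw":0},{"rot":[0,0,0],"dp":[0,0,2.4],"claw":0},{"rot":[0,0,0],"dp":[0,0,3.6],"claw":0},{"rot":[0,0,0],"dp":[0,0,4.6],"claw":0},{"rot":[0,0,0],"dp":[0,0,5.5],"claw":0},{"rot":[0,0,0],"dp":[0,0,5.5],"claw":0},{"rot":[0,0,-3],"dp":[-0.39,0.01,5.5],"claw":0},{"rot":[0,0,-6],"dp":[-0.78,0.04,5.5],"claw":0},{"rot":[0,0,-9],"dp":[-1.17,0.09,5.5],"claw":0},{"rot":[0,0,-10.5],"dp":[-1.37,0.13,5.5],"claw":0},{"rot":[0,0,-12],"dp":[-1.56,0.16,5.5],"claw":0}]'
python3 -m creep '[{"rot":[0,0,-1.5],"dp":[-0.2,0,0],"claw":0},{"rot":[0,0,-3],"dp":[-0.39,0.01,0],"claw":0},{"rot":[0,0,-4.5],"dp":[-0.59,0.02,0],"claw":0},{"rot":[0,0,-6],"dp":[-0.78,0.04,0],"claw":0},{"rot":[0,0,-7],"dp":[-0.91,0.06,0],"claw":0},{"rot":[0,0,-8],"dp":[-1.04,0.08,0],"claw":0},{"rot":[0,0,-8],"dp":[-1.04,0.08,0],"claw":0},{"rot":[0,0,-8],"dp":[-1.04,0.08,0],"claw":0}]'
python3 - <<'E'
from h import *
print(rel(*target(.075,163,.001)))
cv2.imwrite("pics/k.png",get_image("scene")[90:300,180:420,::-1].repeat(3,0).repeat(3,1))
E
```

```text
time: 19.0
position: [0.5443, 0.0389, 0.1178]
orientation: [[0.148, 0.861, 0.487], [0.966, -0.231, 0.115], [0.212, 0.454, -0.866]]
force: [0.8, 3.3, 1.3]
width: 0.0
time: 20.0
position: [0.5432, 0.0285, 0.1156]
orientation: [[0.028, 0.873, 0.487], [0.989, -0.096, 0.114], [0.146, 0.478, -0.866]]
force: [0.2, 0.7, 0.9]
width: -0.002
(array([-0.02, -0.04,  0.01]), array([ 0.01,  0.04, -0.09]))
```

View pics/k.png

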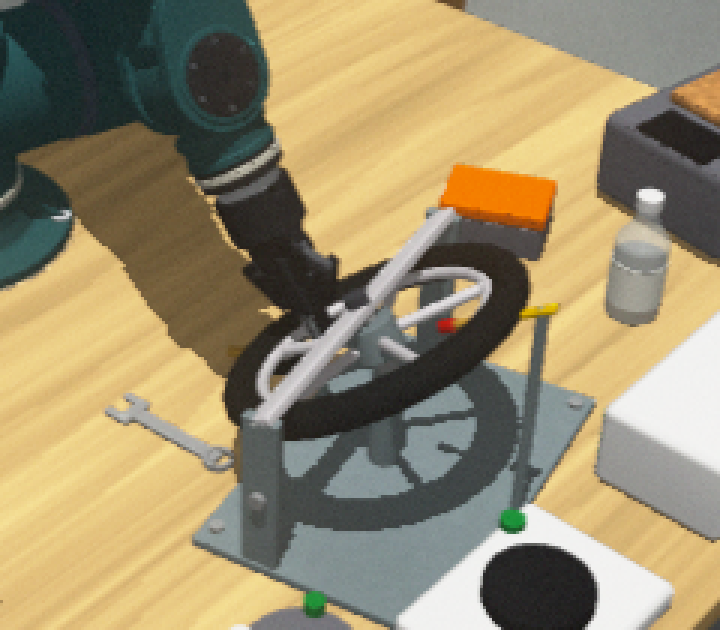

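The valve cap is now almost in line with the pointer. I'll withdraw and measure it exactly.

```bash
python3 -m creep '[{"rot":[0,0,0],"dp":[0.4,0,0],"claw":0},{"rot":[0,0,0],"dp":[0.7,0,-0.3],"claw":0},{"rot":[0,0,0],"dp":[0.7,0,-1.5],"claw":0},{"rot":[0,0,0],"dp":[0.7,0,-3],"claw":0},{"rot":[0,0,0],"dp":[0.7,0,-4.5],"claw":0},{"rot":[0,0,0],"dp":[0.7,0,-5.5],"claw":0},{"rot":[0,0,0],"dp":[0.7,0,-5.5],"claw":0}]'
python3 - <<'E'
from h import *
print(rel(*target(.04,180,.15)))
E
```

```text
time: 20.92
position: [0.5167, 0.029, 0.1652]
orientation: [[0.028, 0.872, 0.488], [0.989, -0.095, 0.114], [0.146, 0.48, -0.865]]
force: [0.3, -0.5, -0.3]
width: -0.004
(array([-1.9 ,  3.59, -9.31]), array([  0.1 ,   0.06, -17.07]))
```

```bash
python3 -m creep '[{"rot":[0,0,-4],"dp":[-0.3,0.5,-2],"claw":0},{"rot":[0,0,-8],"dp":[-0.8,1.5,-4],"claw":0},{"rot":[0,0,-12],"dp":[-1.3,2.5,-6],"claw":0},{"rot":[0,0,-17],"dp":[-1.9,3.6,-8],"claw":0},{"rot":[0,0,-17],"dp":[-1.9,3.6,-9.3],"claw":0},{"rot":[0,0,-17],"dp":[-1.9,3.6,-9.3],"claw":0},{"rot":[0,0,-17],"dp":[-1.9,3.6,-9.3],"claw":0},{"rot":[0,0,-17],"dp":[-1.9,3.6,-9.3],"claw":0}]'
python3 - <<'E'
from h import *
o=get_obs();im=get_image("wrist");cv2.imwrite("pics/i.png",im[:,:,::-1]);np.save("i.npy",np.column_stack([o['orientation'],o['position']]))
print(rel(*target(.075,143,.001)),blobs(im,(20,150,80),(32,255,255),20),blobs(im,(0,150,60),(6,255,255),20))
cv2.imwrite("pics/iz.png",cv2.resize(im[120:310,170:490,::-1],None,fx=2.5,fy=2.5,interpolation=cv2.INTER_CUBIC))
E
```

```text
time: 21.92
position: [0.502, -0.0034, 0.2585]
orientation: [[-0.229, 0.844, 0.486], [0.974, 0.197, 0.115], [0.001, 0.499, -0.866]]
force: [-0.4, -0.2, -0.4]
width: -0.004
(array([ 4.47, -1.92, 14.76]), array([-0.03,  0.01, 36.9 ])) [(np.int32(323), array([546.2, 197. ]))] [(np.int32(68), array([84.5, 77.4])), (np.int32(195), array([437.7, 198.6]))]
```

View pics/iz.png

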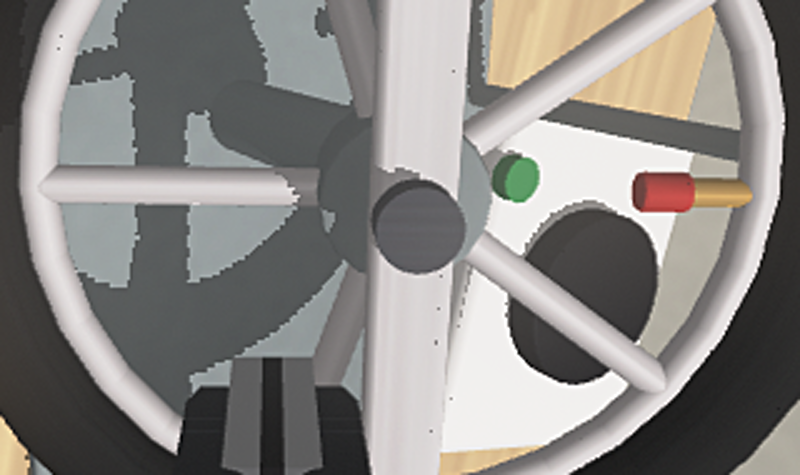

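View pics/i.png

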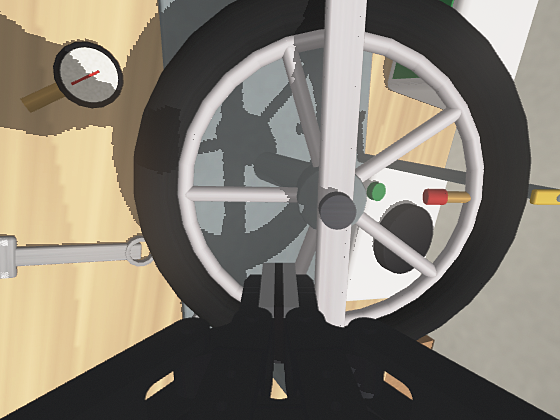

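Run:
```python
from m import *
measure("i.npy",[((45,187),(300,187.5)),((705,5),(475,138)),((655,380),(475,248))],(636,191.5),(746,193.5),(546.2,197))
u,Y,n=frame()
# spoke axis line angle + valve midline via masks
B=np.load("i.npy");o={'orientation':B[:,:3],'position':B[:,3]}
im=cv2.imread("pics/i.png");im=im[:,:,::-1].copy();h=cv2.cvtColor(im,cv2.COLOR_RGB2HSV)
m=cv2.inRange(h,(0,120,60),(8,255,255));ys,xs=np.nonzero(m);k=(xs>420)&(xs<450)&(ys>185)&(ys<210)
print("red x",xs[k].min(),xs[k].max(),"y",ys[k].min(),ys[k].max(),ys[k].mean())
m=cv2.inRange(h,(10,90,80),(32,255,255));ys,xs=np.nonzero(m)
for a,b in((448,468),(530,560)):
  k=(xs>a)&(xs<b)&(ys>180)&(ys<212);print(xs[k].min(),xs[k].max(),ys[k].min(),ys[k].max(),xs[k].mean(),ys[k].mean())
for px,hh in (((186,194.8),0),((290,195),0),((437,197),0),((458,197.3),0),((546.2,197),.003)):
  q=onplane(ray("wrist",px,o),HUB+hh*n,n)-HUB;print(px,q@u,q@Y)
g=cv2.cvtColor(im,cv2.COLOR_RGB2GRAY)
for x in (200,220,240,260,275):print(x,g[186:206,x])
```

```text
spoke 179.86717539243054 0.11222164752594128
spoke 31.437597507558404 0.10428434014770256
spoke -36.37719331149108 0.10853586214249068
hub off mm [-3.6831  2.2786]
tip 0.07688122909087718 -1.1053420406127015 base 0.11147408247572872 -1.1013690698234515 axis -1.0925393017286757
ptr 0.1701267230123587 -0.3439956800259501
red x 423 447 y 189 204 196.97734627831716
449 467 192 202 457.873786407767 196.9757281553398
531 559 189 204 544.7625570776256 196.46803652968038
(186, 194.8) -0.11376626684696435 0.0023090999441672624
(290, 195) -0.032241968585996456 0.002123284933234359
(437, 197) 0.08310242589667743 0.00046785914935477783
(458, 197.3) 0.09960278424487232 0.00021946086652735222
(546.2, 197) 0.16644057775879428 0.001257160691572914
200 [107 126 147 162 173 188 203 211 217 213 213 207 202 203 188 152 160 161
 161 162]
220 [121 121 142 157 171 183 200 210 217 215 213 209 202 203 195 160 160 162
 163 163]
240 [ 99 118 138 154 166 179 196 209 218 216 215 211 204 204 203 159  88  90
  92  93]
260 [150 106 129 149 164 174 190 208 217 218 215 212 205 202 201 183 153 154
 157 157]
275 [167 108 125 146 160 172 187 205 213 218 216 214 207 200 203 188 152 156
 158 156]
```

Run:
```python
from h import *
B=np.load("i.npy");o={'orientation':B[:,:3],'position':B[:,3]};u,Y,n=frame()
im=cv2.imread("pics/i.png");cv2.imwrite("pics/j1.png",cv2.resize(im[95:185,350:470],None,fx=6,fy=6,interpolation=cv2.INTER_CUBIC));cv2.imwrite("pics/j2.png",cv2.resize(im[205:285,350:450],None,fx=6,fy=6,interpolation=cv2.INTER_CUBIC))
```

```text
(no output)
```

View pics/j1.png

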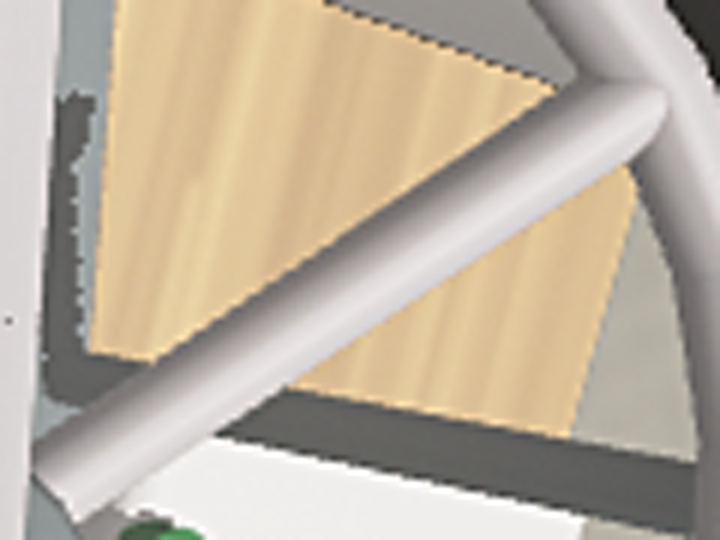

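View pics/j2.png

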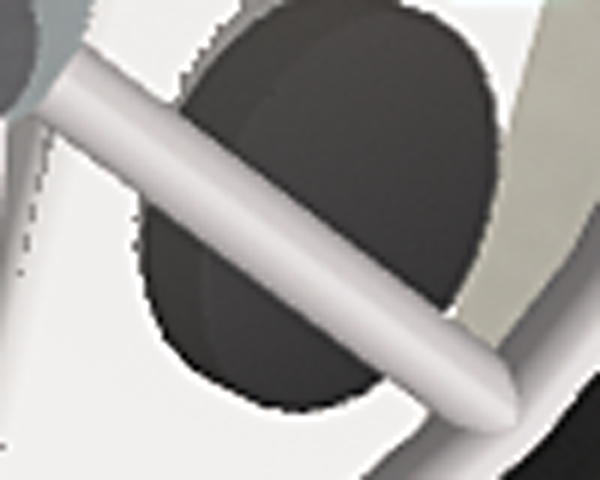

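Run:
```python
from h import *
B=np.load("i.npy");o={'orientation':B[:,:3],'position':B[:,3]};u,Y,n=frame()
f=lambda px:(lambda q:np.array([q@u,q@Y]))(onplane(ray("wrist",px,o),HUB,n)-HUB)
for off,a,b,nom in(((350,95),(290,326.7),(555,153),36),((350,205),(180,164),(385,320),-36)):
    g=lambda p:f((p[0]/6+off[0],p[1]/6+off[1])); d=g(b)-g(a); print(np.degrees(np.arctan2(d[1],d[0]))-nom,g(a),g(b))
```

```text
-1.1490828563490112 [0.0492 0.0376] [0.0797 0.0589]
-1.2977361128605978 [ 0.0408 -0.0291] [ 0.071  -0.0521]
```

The valve is about 0.9° short of the pointer. There is plenty of time, so I'll give it one slow nudge of about 1° with the same spoke.

```bash
python3 -m creep '[{"rot":[0,0,9],"dp":[1.1,-0.4,1.5],"claw":0},{"rot":[0,0,18],"dp":[2.2,-0.9,3],"claw":0},{"rot":[0,0,27],"dp":[3.3,-1.3,4.5],"claw":0},{"rot":[0,0,37],"dp":[4.5,-1.9,6],"claw":0},{"rot":[0,0,37],"dp":[4.5,-1.9,7.5],"claw":0},{"rot":[0,0,37],"dp":[4.5,-1.9,9.3],"claw":0},{"rot":[0,0,37],"dp":[4.5,-1.9,9.3],"claw":0},{"rot":[0,0,37],"dp":[4.5,-1.9,10.5],"claw":0},{"rot":[0,0,37],"dp":[4.5,-1.9,11.7],"claw":0},{"rot":[0,0,37],"dp":[4.5,-1.9,13],"claw":0},{"rot":[0,0,37],"dp":[4.5,-1.9,14.7],"claw":0},{"rot":[0,0,37],"dp":[4.5,-1.9,14.7],"claw":0}]'
python3 -m creep '[{"rot":[0,0,-4],"dp":[-0.52,0.02,0],"claw":0},{"rot":[0,0,-8],"dp":[-1.04,0.07,0],"claw":0},{"rot":[0,0,-12],"dp":[-1.56,0.16,0],"claw":0},{"rot":[0,0,-15],"dp":[-1.94,0.26,0],"claw":0},{"rot":[0,0,-17],"dp":[-2.19,0.33,0],"claw":0},{"rot":[0,0,-18],"dp":[-2.32,0.37,0],"claw":0},{"rot":[0,0,-18],"dp":[-2.32,0.37,0],"claw":0},{"rot":[0,0,-18],"dp":[-2.32,0.37,0],"claw":0}]'
python3 - <<'E'
from h import *
print(rel(*target(.075,163,.001)),get_obs()['force'])
E
```

```text
time: 23.48
position: [0.5473, 0.0534, 0.1211]
orientation: [[0.325, 0.812, 0.485], [0.897, -0.428, 0.115], [0.301, 0.397, -0.867]]
force: [0.1, 0.1, 1.0]
width: -0.0
time: 24.48
position: [0.543, 0.0309, 0.1171]
orientation: [[0.058, 0.871, 0.487], [0.985, -0.13, 0.115], [0.163, 0.473, -0.866]]
force: [0.3, 1.0, 0.2]
width: -0.002
(array([-0.28, -0.07,  0.12]), array([ 0.03,  0.02, -2.1 ])) [0.2794 0.9567 0.1943]
```

```bash
python3 -m creep '[{"rot":[0,0,-1],"dp":[-0.1,-0.03,0.1],"claw":0},{"rot":[0,0,-2],"dp":[-0.2,-0.05,0.1],"claw":0},{"rot":[0,0,-2.5],"dp":[-0.28,-0.05,0.1],"claw":0},{"rot":[0,0,-3],"dp":[-0.34,-0.05,0.1],"claw":0},{"rot":[0,0,-3],"dp":[-0.38,-0.05,0.1],"claw":0},{"rot":[0,0,-3],"dp":[-0.41,-0.05,0.1],"claw":0},{"rot":[0,0,-3],"dp":[-0.41,-0.05,0.1],"claw":0},{"rot":[0,0,-3],"dp":[-0.41,-0.05,0.1],"claw":0}]'
python3 - <<'E'
from h import *
print(rel(*target(.075,163,.001)),get_obs()['force'])
E
python3 -m creep '[{"rot":[0,0,0],"dp":[0.4,0,0],"claw":0},{"rot":[0,0,0],"dp":[0.7,0,-0.3],"claw":0},{"rot":[0,0,0],"dp":[0.7,0,-1.5],"claw":0},{"rot":[0,0,0],"dp":[0.7,0,-3],"claw":0},{"rot":[0,0,0],"dp":[0.7,0,-4.5],"claw":0},{"rot":[0,0,0],"dp":[0.7,0,-5.5],"claw":0},{"rot":[0,0,-4],"dp":[0.2,0.5,-7.5],"claw":0},{"rot":[0,0,-8],"dp":[-0.3,1.5,-9.5],"claw":0},{"rot":[0,0,-12],"dp":[-0.8,2.5,-11.5],"claw":0},{"rot":[0,0,-17],"dp":[-1.2,3.6,-13.5],"claw":0},{"rot":[0,0,-17],"dp":[-1.2,3.6,-14.8],"claw":0},{"rot":[0,0,-17],"dp":[-1.2,3.6,-14.8],"claw":0}]'
python3 -m creep '[{"rot":[0,0,0],"dp":[0,0,0],"claw":0},{"rot":[0,0,0],"dp":[0,0,0],"claw":0}]'
python3 - <<'E'
from h import *
o=get_obs();im=get_image("wrist");cv2.imwrite("pics/l.png",im[:,:,::-1]);np.save("l.npy",np.column_stack([o['orientation'],o['position']]))
print(blobs(im,(20,150,80),(32,255,255),20),blobs(im,(0,150,60),(6,255,255),20))
cv2.imwrite("pics/lz.png",cv2.resize(im[120:310,170:490,::-1],None,fx=2.5,fy=2.5,interpolation=cv2.INTER_CUBIC))
E
```

```text
time: 25.48
position: [0.5429, 0.027, 0.1153]
orientation: [[0.012, 0.873, 0.487], [0.99, -0.078, 0.115], [0.138, 0.481, -0.866]]
force: [0.0, 3.1, -0.0]
width: -0.001
(array([ 0.13, -0.02,  0.01]), array([0.03, 0.02, 0.93])) [ 0.0479  3.1247 -0.034 ]
time: 26.98
position: [0.5017, -0.0047, 0.2595]
orientation: [[-0.241, 0.839, 0.488], [0.97, 0.213, 0.114], [-0.008, 0.501, -0.866]]
force: [0.9, -0.6, -0.3]
width: -0.0
time: 27.22
position: [0.5018, -0.0044, 0.2582]
orientation: [[-0.243, 0.84, 0.486], [0.97, 0.214, 0.115], [-0.008, 0.499, -0.866]]
force: [-0.1, 0.4, -0.3]
width: 0.005
[(np.int32(338), array([545.9, 200.1]))] [(np.int32(71), array([86.9, 72.4])), (np.int32(192), array([438.4, 198.5]))]
```

View pics/lz.png

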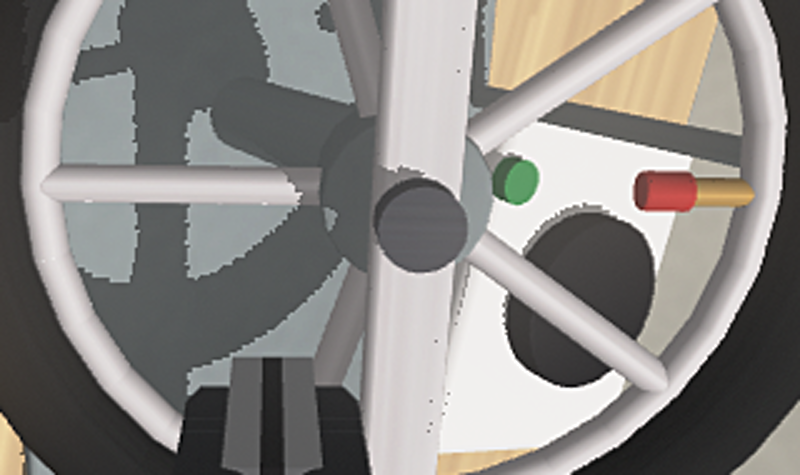

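View pics/l.png

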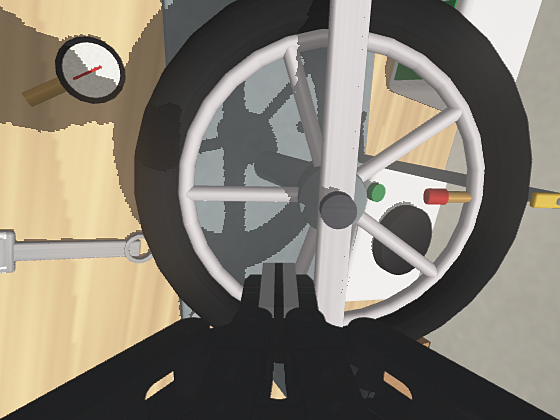

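Run:
```python
from h import *
u,Y,n=frame();an=lambda d:np.degrees(np.arctan2(d[1],d[0]))
def com(im,x0,x1,y0,y1,lo,hi):
    h=cv2.cvtColor(im[:,:,::-1].copy(),cv2.COLOR_RGB2HSV);m=cv2.inRange(h,lo,hi)[y0:y1,x0:x1];ys,xs=np.nonzero(m);return xs.mean()+x0,ys.mean()+y0
for s in "il":
    B=np.load(s+".npy");o={'orientation':B[:,:3],'position':B[:,3]};im=cv2.imread(f"pics/{s}.png")
    f=lambda px,h=0:(lambda q:np.array([q@u,q@Y]))(onplane(ray("wrist",px,o),HUB+h*n,n)-HUB)
    red=com(im,420,450,185,212,(0,120,60),(8,255,255));br=com(im,450,468,185,212,(10,90,80),(32,255,255));pt=com(im,530,560,180,215,(10,90,80),(32,255,255))
    # spoke 180: bright centroid per column
    g=cv2.cvtColor(im,cv2.COLOR_BGR2GRAY).astype(float);sp=[]
    for x in (200,215,240,255,270):
        c=g[182:206,x];d=np.diff(c);
        # edges via strongest jump in top half/bottom half
        t=182+np.argmax(np.abs(d[:10]))+.5;b=182+12+np.argmax(np.abs(d[12:]))+.5;sp.append(f((x,(t+b)/2)))
    sp=np.array(sp);fit=np.polyfit(sp[:,0],sp[:,1],1)
    R,Bb,P=f(red),f(br),f(pt,.003)
    S=sp.mean(0)
    t=-S[0]/(Bb[0]-S[0]);H=S+t*(Bb-S)   # hub on the line at u=0
    print(s,"red",R,"brass",Bb,"ptr",P,"spokefit",np.degrees(np.arctan(fit[0])),"diameter ang",an(Bb-S),an(R-S),"ptr from hub",an(P-H),"hubY",H[1])
```

```text
i red [0.0825 0.0005] brass [0.0998 0.0005] ptr [0.1651 0.0017] spokefit -1.0838183685449878 diameter ang -0.8879733182515931 -0.984904450767061 ptr from hub -0.13170792100249262 hubY 0.002041706791461817
l red [0.0826 0.0024] brass [0.0992 0.0025] ptr [0.1649 0.0016] spokefit 0.33131190068938676 diameter ang 0.03586832780134277 0.011130661762798305 ptr from hub -0.2972563462579418 hubY 0.0024317396560425857
```

The valve axis is now within about 0.3° of the pointer line. The arm is clear, and the gauge and spanner look unmoved. Handing in.

Run:
```python
from plant import *
print(sign_off())
```

```text
the job is handed in; nothing more can be done
None
```

The wheel's valve is now at the top of the slope, in line with the yellow pointer. I turned it about 166° counter-clockwise with the closed fingertips, pushing only on spokes, down-slope of the bridge. That took three sweeps at up to about 24°/s and one 1° nudge.

- **Alignment:** in the last wrist picture the line from the opposite spoke through the valve lies within about 0.0 to 0.3° of the pointer line. The methods differ by about 0.3°, and the hub centre varied by about 2–4 mm between measurements.
- **Before the nudge:** the same methods read about 0.4 to 1.1° short. One rough spoke reading said 4.6° short, but its end was cut off at the picture's edge; measured again, it gave 1.1°.
- **Gentleness:** the end-of-move force readings never passed about 4 N. The pictures gave no sign of touching the tyre, rim or valve.
- **Finish:** the arm was about 14 cm above the wheel, touching nothing, at about 27 s of the 72 s. In the last picture the gauge and spanner look unmoved; I did not check the other loose items at the end. I also took no second picture to confirm the wheel was still.

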